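Load a blank strip into the bench feeder and close its rail

ROBOT

A 6-joint arm with a two-finger parallel gripper is mounted at the origin on the work surface. World frame = base frame: x ahead of the robot, y to its left, z up, the work surface at z = 0. Lengths are in mm, angles in rad, forces in N, time in s.
With the tool pointing down it reaches from about 350 to 875 mm from the base axis. Payload 4.2 kg.
Tool frame: the origin (TCP) lies midway between the tips of the shut fingers; the grasp point (between the pads) lies 19 mm behind it; z points along the fingers, y is the line along which they close (so a half turn about z gives the same grasp; the last joint's range is limited). The gripper opens to 87 mm and grips with 3 to 60 N. Pads are 19 mm wide; open, the fingers measure 117 mm over their backs; the gripper's body (75 mm by 190 mm) begins 51 mm behind the grasp point.
Start: joints at [1.363, 0.385, 0.008, 0, -1.194, -0.259], TCP at [281.236, 558.127, 222.55] pointing down, gripper open.
Joint ranges: [-3.14, 3.14], [-1.21, 2.06], [-1.07, 1.41], [-3.16, 2.05], [-2.99, -0.16], [-3.1, 3.1]. Speed limits (rad/s): [2.79, 2.79, 3.14, 3.14, 3.14, 3.14].

INTERFACE

Orientations are given as a unit quaternion [x, y, z, w].
In Python, from workcell import bot gives the robot as it stands. The module is installed in compiled form; this text tells all that it offers.
- The arm moves only by the shell command python3 -m crank 'ROWS'. ROWS is JSON, a list that holds one entry, the list of rows, each a list of 5 numbers: the finger opening in mm, from 0 to 87, then the shift along the tool's x, y, z in mm, then the turn about the tool's z in degrees. A call has 1 to 5 rows; each row shifts and turns the commanded pose from where the row before left it, along the tool's axes as they then stand; what a row does not reach is not made up. A row lasts 1/12 s, in which the tool goes at most 41.7 mm and 7.16 degrees, less where a joint would pass 70% of its speed; a pose out of reach is approached as far as the arm can. A call with a gripper value outside its range is refused whole. The fingers move at their own pace and stop on an object; the grip force is fixed at half the most. Time passes only in rows, so rows that do not move let the fingers close. It gives the time, the measured TCP pose, the force, the opening and the grip force at its end, in the units of the state.
- bot.sense(): the state, without advancing time (a new reading comes with each control period).
- bot.read_camera(name): name is "side" or "top"; returns the picture (400x640x3 uint8, red, green, blue); there is no depth.
- bot.camera_params(name): a dict with "vfov" (degrees; the focal length in pixels is half the picture's height over the tangent of half this angle, whatever the lens; pixels are square), "cx", "cy" (the principal point, pixels), "k1" (the pictures are not rectified: a ray, as slopes to the right and down, at radius r is drawn at 1 + k1 r^2 times it, then the intrinsics apply), "view" (4x4, takes a point from world to camera coordinates). Camera axes: x right, y down, z forward; pixel columns grow to the right and rows downward; lengths in mm; the calibration is good to about 2 mm. A picture is of the moment at which its call begins. camera_params takes no time and is no camera call.
- bot.close_job(): hands the job in; it is judged then, once.
Trained networks look in the newest picture that a camera, given by its name, has taken for a name from the list of things; names that differ only in an ending like _2 or _b are one class to them, and where a whole thing is asked for, a point or a joint stands for the part that bears it (a point fixed in the world has none). Each returns a list of dicts, best first, with "confidence" (0 to 1); they miss things now and then, are a little off and sometimes report something else, mostly with a low value. They report only what shows in the picture. A call takes as long as a camera call. They do not tell look-alikes from the thing itself.
- bot.spot_in(camera, label): "rect" ([centre column, centre row, width, height] in pixels, round what is visible of it).
- bot.regions_of(camera, label): "mask" (400x640 bool, what is visible of it) and "rect" ([centre column, centre row, width, height] in pixels, round what is visible of it).
The state is a dict: "clock": time; "joints": joint angles; "dq": joint speeds; "joint_torque": joint torques, N m; "position": TCP position; "ee_rot": TCP orientation; "contact_force": force on the tool from outside, world axes, zero at the start; "moment": the same for the moment, N m; "grip_width": finger opening in mm; "finger_force": force on a finger pad.
Only numpy, scipy, OpenCV 4.12 (cv2) and the standard library are available. Lean on these libraries where they do the work, as an engineer would, in place of code of your own. Each camera call takes 0.05 s, during which the arm holds its last target. There are 200 camera calls.

TASK

Load the full-length brass strip into the open channel of the strip feeder: push it back against the spring follower until its front end drops in behind the nose stop and it lies flat on the channel floor, then let it go and push the cover rail (without gripping it) fully home over it. Go gently, forcing nothing, and leave the short stub, the glass cup and the brush where they are.

Things in the scene. Friction and masses are not known exactly. Their poses are not given: they have to be found in the camera images.
- strip: Full-length stick of joined brass blanks: a plain bar 90 mm long (its y axis), 14 mm wide (x), 26 mm high (z), thin dark lines every 10 mm, 0.14 to 0.28 kg; stands upright on the bench. Both ends are alike. Damaged if pressed against the feeder with over 30 N. Origin: centre of its underside.
- stub: Used stub of the same bar, 40 mm long (y), 14 mm wide, 26 mm high; not wanted, leave it. Origin: centre of its underside.
- feeder: Strip feeder: grey base plate bolted to the bench, 70 mm (x) by 270 mm (y), 12 mm high, carrying a straight open-topped channel along its y, centred in x: inner width 16 mm, floor 12 mm, wall tops 22 mm above the bench, walls 6 mm thick. Nose stop at the -y end, spring follower behind it, parked cover rail towards +y. Origin: centre of the underside, z up.
- pot: Bystander: small clear glass cup, 60 mm across, 45 mm high, between strip and stub. Leave it. Origin: centre of its underside.
- brush: Bystander: flat brush lying on the bench to the robot's right. Leave it.
- mid (a point): Middle of the base plate's top, channel floor level; axes as the feeder. The clamped channel (walls, nose, follower, rail) sits up to 10 mm either way along y from nominal, unmeasured: find it by touch or sight. Nominal y: nose stop block -115 to -100 mm, 28 mm wide, top 18 mm above the bench; walls -100 to +115; rear block 112 to 124, top 38 mm; loaded strip -100 to -10 mm.
- rail (a joint): Cover rail: aluminium U 90 x 36 mm over the channel, roof 40 to 43 mm above the bench. 0: parked, nominal y 20 to 110 mm; 0.110 m: home at a hard stop. Grows to the nose (-y). 2.5 N friction, stays put; a strip not down blocks it. Push lug on the roof: plate 30 mm wide, 8 mm thick, 43 to 65 mm high, rear face at nominal y 107 mm less the joint value. Bends over 30 N or if gripped.
- rest (a point): Nominal middle of the spring follower's front face at rest, at channel floor level, y = -20 mm (it shifts with the channel, this point does not). Follower: block 13 mm wide, 20 mm long, top 36.5 mm above the bench, 80 mm behind the nose stop's inner face; can be pushed back (+y) 14.5 mm, 4 N at first and 6.6 N at its end. The 90 mm strip, loaded, holds it 10 mm back.
There are look-alikes about, which are no part of the job. What is meant by the strip is not green, purple or turquoise, and is the smaller of those in its own colour.

How it is judged (in metres and radians):
On the way, in this order (a step that is already met when the one before it is completed fails the run):
1. the strip lies flat on the channel floor between nose stop and follower, and the gripper has let go (z of strip in the frame of feeder below 0.014 m and x of strip in the frame of feeder between -0.003 and 0.003 m and y of strip in the frame of feeder between -0.068 and -0.042 m and angle between the y axis of strip and the y axis of feeder, either way round below 0.05 rad and angle between strip's own z axis and vertical below 0.15 rad and contact force between the fingers and strip below 0.1 N), for 0.2 s.
2. the rail is slid fully home over the strip (value of joint rail above 0.108 m), for 0.2 s.
At the end, for the whole second after the job is handed in: The full-length strip lies still and flat on the channel floor (less than 2 mm off it, in line within 0.05 rad, leaning less than 0.15 rad, within 3 mm of the channel's middle line, so between nose stop and follower), and the rail is within 2 mm of fully home over it (z of strip in the frame of feeder below 0.014 m and x of strip in the frame of feeder between -0.003 and 0.003 m and y of strip in the frame of feeder between -0.068 and -0.042 m and angle between the y axis of strip and the y axis of feeder, either way round below 0.05 rad and angle between strip's own z axis and vertical below 0.15 rad and value of joint rail above 0.108 m and linear speed of strip below 0.01 m/s); the robot touches nothing.
It fails at once if the strip is forced against the feeder, its follower or rail with more than 30 N (contact force between strip and feeder above 30 N).
It fails at once if the gripper presses (or grips) the feeder or its rail with more than 30 N (contact force between any of the fingers, the arm and feeder above 30 N).
It fails at once if the stub, cup or brush is moved by more than 15 mm (distance of any of stub, pot, brush from where it was at the start of the episode above 0.015 m).
It also fails if it takes over 64 s, if anything falls off the work surface, if the arm or the gripper's body presses on something with over 40 N, if the wrist force passes 120 N, or if a joint passes its speed limit or range.

## Working session

There is one attempt and no reset: what is moved stays moved. The work goes in short steps, Python scripts to look and compute and a shell command to move; the robot and the scene stay as the last step left them, time stands still between calls to the robot, and variables do not carry over. Pictures are saved under pics/ and viewed, at most 10 in all, crops included, and the job is handed in when it is done.

```bash
mkdir -p pics; cat > h.py <<'E'
import numpy as np, cv2
from workcell import bot
def cam(n):
    p=bot.camera_params(n); f=200/np.tan(np.radians(p["vfov"])/2); return p,f,np.array(p["view"])
def ray(n,u,v):
    p,f,V=cam(n); d=np.array([(u-p["cx"])/f,(v-p["cy"])/f]); s=d.copy()
    for _ in range(30): s=d/(1+p["k1"]*(s@s))
    R=V[:3,:3];t=V[:3,3]; return -R.T@t, R.T@np.array([s[0],s[1],1])
def at(n,u,v,z):
    o,d=ray(n,u,v); return o+d*(z-o[2])/d[2]
def proj(n,P):
    p,f,V=cam(n); c=V[:3,:3]@np.array(P)+V[:3,3]; s=c[:2]/c[2]; s=s*(1+p["k1"]*(s@s)); return s*f+[p["cx"],p["cy"]]
def save(n,name): 
    im=bot.read_camera(n); cv2.imwrite("pics/"+name,im[:,:,::-1]); return im
E
python3 - <<'E'
from h import *
print(bot.sense())
for n in("top","side"):
    save(n,n+"0.png"); p=bot.camera_params(n); o,d=ray(n,320,200); print(n,p["vfov"],p["cx"],p["cy"],p["k1"],o.round(),d.round(2))
    for l in("strip","stub","feeder","pot","brush","rail"):
        print(l,[(round(q["confidence"],2),np.round(q["rect"]).tolist()) for q in bot.spot_in(n,l)])
E
```

```text
{'clock': 0.0, 'joints': array([ 1.36260642e+00,  3.85551869e-01,  6.62551186e-03, -5.02258543e-04,
       -1.19401155e+00, -2.58580740e-01]), 'dq': array([-0.00089543, -0.00025632,  0.00019627,  0.00139792, -0.00020554,
       -0.00011361]), 'joint_torque': array([-6.81015479e-06, -3.90665960e+01,  1.87402046e+01,  4.21995655e+00,
        1.09787608e-02, -1.80196907e-04]), 'position': array([280.9741322 , 557.60090363, 221.46183656]), 'ee_rot': array([ 9.72867024e-01, -2.31362384e-01, -2.06363815e-04,  1.07633227e-03]), 'contact_force': array([0.87503754, 0.47363169, 0.56332374]), 'moment': array([ 0.0023804 , -0.00043736,  0.01119628]), 'finger_force': 0.0, 'grip_width': 87.20299996542481}
top 50.19127684888719 326.68291384052014 202.17235431130894 0.0359528074005896 [308. -83. 864.] [ 0.17 -0.02 -0.99]
strip [(0.8, [345.0, 204.0, 43.0, 25.0]), (0.8, [463.0, 256.0, 39.0, 40.0]), (0.8, [436.0, 322.0, 66.0, 39.0]), (0.74, [358.0, 281.0, 27.0, 67.0])]
stub [(0.44, [190.0, 200.0, 25.0, 11.0])]
feeder [(0.62, [264.0, 117.0, 130.0, 61.0])]
pot [(0.77, [266.0, 203.0, 34.0, 26.0]), (0.41, [262.0, 117.0, 133.0, 56.0])]
brush [(0.79, [442.0, 174.0, 95.0, 60.0])]
rail [(0.92, [239.0, 120.0, 47.0, 29.0])]
side 55.580670441301734 317.150551414838 205.6767928767701 -0.06138711244466908 [306. 510. 486.] [ 0.15 -0.82 -0.56]
strip [(0.98, [416.0, 176.0, 26.0, 35.0]), (0.7, [367.0, 160.0, 27.0, 27.0]), (0.66, [310.0, 208.0, 33.0, 27.0]), (0.63, [380.0, 205.0, 56.0, 31.0]), (0.63, [332.0, 178.0, 38.0, 20.0])]
stub [(0.82, [274.0, 322.0, 21.0, 34.0])]
feeder [(0.78, [198.0, 261.0, 56.0, 106.0])]
pot [(0.59, [297.0, 250.0, 34.0, 37.0])]
brush [(0.82, [302.0, 165.0, 55.0, 31.0])]
rail [(0.58, [195.0, 262.0, 32.0, 45.0])]
```

View pics/top0.png

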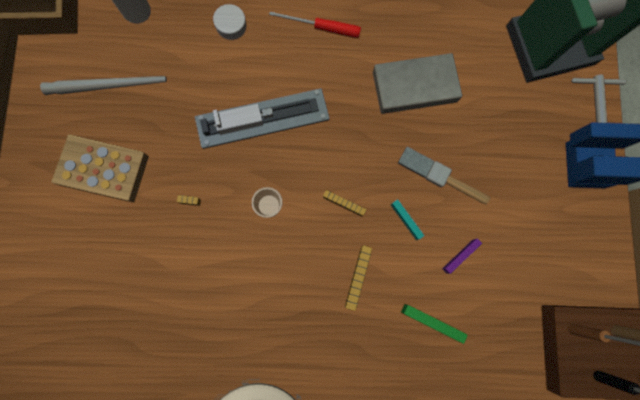

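View pics/side0.png

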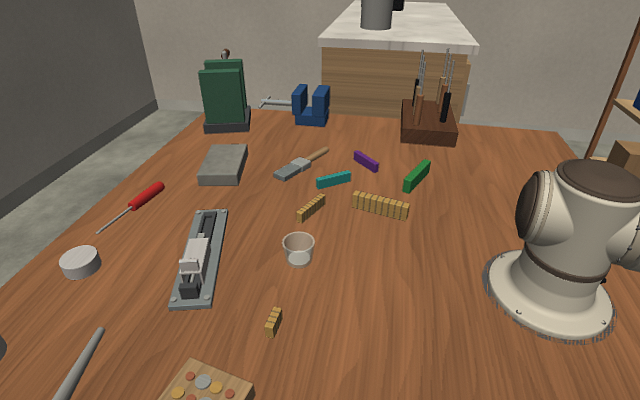

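Brass candidates: short bar at top (345,204), long bar at (358,278), stub at (188,200); the green (435,323), purple (463,256) and turquoise (407,220) bars are ruled out by colour. The strip should be the smaller brass one at (345,204), about 90 mm long. I'll measure it and check a crop.

```bash
cat > m.py <<'E'
from h import *
def fit(n,l,near,z):
    best=None
    for q in bot.regions_of(n,l):
        c=np.array(q["rect"][:2])
        if np.hypot(*(c-near))<15:best=q;break
    if best is None: return None
    v,u=np.nonzero(best["mask"]); P=np.array([at(n,a,b,z)[:2] for a,b in zip(u,v)],np.float32)
    r=cv2.minAreaRect(P); b=cv2.boxPoints(r); e=[b[1]-b[0],b[2]-b[1]]; e=max(e,key=np.linalg.norm)
    return np.round(r[0],1),np.round(r[1],1),round(float(np.degrees(np.arctan2(e[1],e[0]))%180),1)
E
python3 - <<'E'
from m import *
im=save("top","t1.png")
a=cv2.resize(im[150:330,300:400],None,fx=3,fy=3,interpolation=3)
b=cv2.resize(im[85:155,185:335],None,fx=5,fy=5,interpolation=3); 
cv2.imwrite("pics/c1.png",np.vstack([cv2.copyMakeBorder(b,0,0,0,50,0), cv2.copyMakeBorder(cv2.resize(im[180:230,310:400],None,fx=5,fy=5,interpolation=3),0,0,0,350,0)])[:,:,::-1])
print(fit("top","strip",(345,204),20));print(fit("top","strip",(358,280),20));print(fit("top","stub",(189,200),20))
print(fit("top","feeder",(262,117),12));print(fit("top","rail",(239,120),42));print(fit("top","pot",(266,203),25))
save("side","s1.png");print("side",fit("side","feeder",(198,261),12)); print(fit("side","strip",(310,208),15))
E
```

```text
(array([ 446.1, -151.5]), array([88.8, 19.1]), 65.1)
(array([ 301.2, -181.1]), array([ 23.6, 126.8]), 165.7)
(array([440.9, 154.8]), array([18. , 46.6]), 92.0)Traceback (most recent call last):
  File "<stdin>", line 7, in <module>
  File "m.py", line 8, in fit
    v,u=np.nonzero(best["mask"]); P=np.array([at(n,a,b,z)[:2] for a,b in zip(u,v)],np.float32)
                                              ~~^^^^^^^^^
  File "h.py", line 10, in at
    o,d=ray(n,u,v); return o+d*(z-o[2])/d[2]
        ~~~^^^^^^^
  File "h.py", line 6, in ray
    p,f,V=cam(n); d=np.array([(u-p["cx"])/f,(v-p["cy"])/f]); s=d.copy()
          ~~~^^^
  File "h.py", line 4, in cam
    p=bot.camera_params(n); f=200/np.tan(np.radians(p["vfov"])/2); return p,f,np.array(p["view"])
ValueError: time passes only in moves, steps and waits
```

View pics/c1.png

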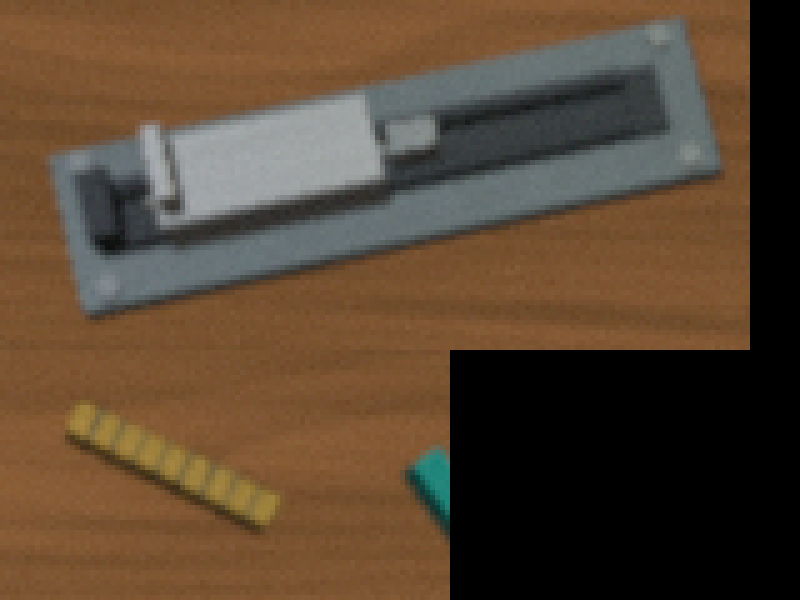

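The crop shows the 9-blank brass strip (crop 65–280, 400–530, so 90 mm), and the feeder with its nose at right, the follower at (412,135) and the rail parked at left. I'll cache the calibration and measure the feeder.

```bash
python3 - <<'E'
import re
s=open('h.py').read().replace("def cam(n):","import functools\n@functools.lru_cache(None)\ndef cam(n):")
open('h.py','w').write(s)
E
python3 - <<'E'
from m import *
im=cv2.imread("pics/t1.png")
# hand corners, top of plate z=12
for u,v in((322,88.6),(329,119.4),(203.4,148.2),(195.4,116.6)): print(at("top",u,v,12).round(1))
# follower top, front face, rail lug, nose inner
for nm,u,v,z in(("fol rear-up",185+385/5,85+118/5,36.5),("fol front-up",185+437/5,85+113/5,36.5),("fol front-low",185+437/5,85+148/5,36.5),
 ("lug rear up",185+141/5,85+125/5,65),("lug rear lo",185+163/5,85+208/5,65),("wall end r",185+655/5,85+68/5,22),("nose end lo",185+668/5,85+130/5,18),
 ("rail front up",185+365/5,85+95/5,43),("rail front lo",185+384/5,85+180/5,43)): print(nm,at("top",u,v,z).round(1))
bot.read_camera("top")
print(fit("top","feeder",(262,117),12));print(fit("top","rail",(239,120),42));print(fit("top","pot",(266,203),25))
im=save("side","s1.png");print("side",fit("side","feeder",(198,261),12)); print(fit("side","strip",(310,208),15))
cv2.imwrite("pics/c2.png",cv2.resize(im[200:315,160:240],None,fx=5,fy=5,interpolation=3)[:,:,::-1])
E
```

```text
[ 690.7 -100.1   12. ]
[ 623.6 -116.7   12. ]
[550.7 136.9  12. ]
[616.8 157.8  12. ]
fol rear-up [631.1  20.2  36.5]
fol front-up [ 6.343e+02 -6.000e-01  3.650e+01]
fol front-low [619.5  -1.3  36.5]
lug rear up [612.6 110.   65. ]
lug rear lo [579.6  99.4  65. ]
wall end r [663.8 -88.1  22. ]
nose end lo [638.7 -94.4  18. ]
rail front up [637.9  27.8  43. ]
rail front lo [602.7  18.5  43. ]
(array([620.9,  21.7]), array([ 76.5, 269.2]), 106.2)
(array([606.2,  65.8]), array([49.5, 88.9]), 104.6)
(array([442.5,   3.7]), array([60.3, 58.9]), 2.6)
side (array([622.2,  24.7]), array([ 76.7, 282.8]), 105.8)
(array([ 447. , -151.8]), array([119.4,  36.2]), 70.8)
```

View pics/c2.png

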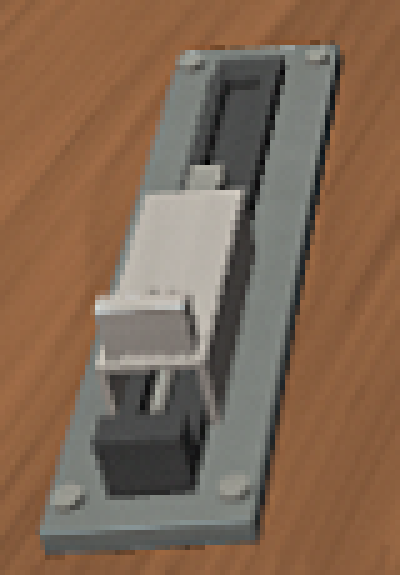

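The plate corners give feeder centre ≈ (620.5, 19.5) and a +y axis at 106°; the size of 268×69 checks. The rail stands about 16 mm forward of parked, and the follower front is at y ≈ -21. I'll move above the strip at (446,-151.5), whose axis is 65°.

```bash
python3 -m crank '[[[87,23.3,28,0,0],[87,23.3,28,0,0],[87,23.3,28,0,0],[87,23.3,28,0,0],[87,23.3,28,0,0]]]' >/dev/null
python3 -m crank '[[[87,23.3,28,0,0],[87,23.3,28,0,0],[87,23.3,28,0,0],[87,23.3,28,0,0],[87,23.3,28,0,0]]]' >/dev/null
python3 -m crank '[[[87,23.3,28,0,0],[87,23.3,28,0,0],[87,23.3,28,0,0],[87,23.3,28,0,0],[87,23.3,28,0,0]]]' >/dev/null
python3 -m crank '[[[87,23.3,28,0,0],[87,23.3,28,0,0],[87,23.3,28,0,0],[87,23.3,28,0,0],[87,23.3,28,0,0]]]'
python3 -m crank '[[[87,0,0,0,7],[87,0,0,0,7],[87,0,0,0,7],[87,0,0,0,7],[87,0,0,0,7]]]' >/dev/null
python3 -m crank '[[[87,0,0,10,7],[87,0,0,10,7],[87,0,0,10,7],[87,0,0,10,7],[87,0,0,10,7]]]' >/dev/null
python3 -m crank '[[[87,0,0,10,7],[87,0,0,10,7],[87,0,0,0,4],[87,0,0,0,0],[87,0,0,0,0]]]'
python3 - <<'E'
from h import *
from scipy.spatial.transform import Rotation as R
s=bot.sense();r=R.from_quat(s["ee_rot"]).as_matrix()
print(s["clock"],s["position"],np.degrees(np.arctan2(r[1,0],r[0,0])),r[:,2],s["joints"])
d=r.T@(np.array([446.1,-151.5,13])-s["position"]);print(d)
E
```

```text
clock: 2.97
position: [445.5, -153.6, 222.9]
ee_rot: [0.973, -0.231, 0.001, -0.0]
contact_force: [1.3, -0.0, -0.1]
grip_width: 87.2
finger_force: 0.0
clock: 4.22
position: [445.6, -151.7, 152.8]
ee_rot: [-0.54, 0.842, -0.0, 0.0]
contact_force: [-0.0, 0.0, 0.0]
grip_width: 86.8
finger_force: 0.0
4.2167 [ 445.60941208 -151.73187246  152.76742353] -114.62448931306415 [ 4.87624770e-04 -1.86962702e-04 -9.99999864e-01] [ 1.82985395e-02  1.91215666e-01 -4.60985149e-01  2.46525565e-04
 -9.18111404e-01 -4.48226636e-01]
[ -0.41055565  -0.27651461 139.76760034]
```

```bash
python3 -m crank '[[[60,0,0,28,0],[60,0,0,28,0],[60,0,0,28,0],[50,0,0,28,0],[45,0,0,0,0]]]' 
python3 -m crank '[[[45,0,0,18,0],[45,0,0,9.5,0],[45,0,0,0,0],[30,0,0,0,0],[20,0,0,0,0]]]'
python3 -m crank '[[[10,0,0,0,0],[0,0,0,0,0],[0,0,0,0,0],[0,0,0,0,0],[0,0,0,0,0]]]'
```

```text
clock: 4.63
position: [441.9, -151.5, 36.7]
ee_rot: [-0.539, 0.842, 0.003, -0.004]
contact_force: [-0.5, -0.2, -0.2]
grip_width: 61.6
finger_force: 0.0
clock: 5.05
position: [446.7, -151.7, 14.6]
ee_rot: [-0.54, 0.842, -0.001, 0.001]
contact_force: [-0.2, -0.6, -0.1]
grip_width: 38.7
finger_force: 0.0
clock: 5.47
position: [446.6, -151.8, 13.8]
ee_rot: [-0.539, 0.842, -0.001, 0.001]
contact_force: [1.0, 0.3, 4.4]
grip_width: 13.9
finger_force: 29.8
```

```bash
python3 -m crank '[[[0,0,0,-15,0],[0,0,0,-25,0],[0,0,0,-30,0],[0,0,0,0,-6.8],[0,0,0,0,-6.8]]]' >/dev/null
python3 -m crank '[[[0,0,0,0,-6.8],[0,0,0,0,-6.8],[0,0,0,0,-6.8],[0,0,0,0,-6.6],[0,0,0,0,0]]]'
python3 -m crank '[[[0,-5.8,-30.6,0,0],[0,-5.8,-30.6,0,0],[0,-5.8,-30.6,0,0],[0,-5.8,-30.6,0,0],[0,-5.8,-30.6,0,0]]]'
python3 -m crank '[[[0,-5.8,-30.6,0,0],[0,-5.8,-30.6,0,0],[0,0,0,0,0],[0,0,0,0,0],[0,0,0,0,0]]]'
python3 - <<'E'
from m import *
from scipy.spatial.transform import Rotation as R
s=bot.sense();r=R.from_quat(s["ee_rot"]).as_matrix();p=s["position"]
print(s["clock"],p,np.degrees(np.arctan2(r[1,0],r[0,0])),r[:,2],s["contact_force"])
im=save("top","t2.png");u,v=proj("top",[p[0],p[1],80]);print(u,v)
zb=p[2]-13+13
for n in("top","side"):
    if n=="side": im2=save("side","s2.png")
    for q in bot.regions_of(n,"strip"): print(n,q["confidence"],np.round(q["rect"]))
a=cv2.resize(im[80:160,220:350],None,fx=4.5,fy=4.5,interpolation=3);b=cv2.resize(im2[170:290,150:260],None,fx=2.0,fy=2,interpolation=3)
b=cv2.resize(im2[190:300,160:290],None,fx=4.5*.5,fy=4.5*.5,interpolation=3)
W=max(a.shape[1],b.shape[1]);f=lambda x:cv2.copyMakeBorder(x,0,0,0,W-x.shape[1],0)
cv2.imwrite("pics/c3.png",np.vstack([f(a),f(b)])[:600,:,::-1])
E
```

```text
clock: 6.3
position: [444.5, -151.6, 82.5]
ee_rot: [0.798, -0.602, -0.001, 0.0]
contact_force: [0.0, -1.3, -1.4]
grip_width: 13.5
finger_force: 29.7
clock: 6.72
position: [585.0, -81.3, 82.4]
ee_rot: [0.797, -0.604, -0.001, 0.001]
contact_force: [0.5, -0.4, -1.4]
grip_width: 13.5
finger_force: 29.7
clock: 7.13
position: [639.0, -54.1, 81.9]
ee_rot: [0.797, -0.604, -0.001, 0.001]
contact_force: [0.2, 0.2, -1.2]
grip_width: 13.7
finger_force: 29.7
7.1333 [638.99154538 -54.12163294  81.87745966] -74.26500442106791 [-3.16035887e-03  2.62133888e-05 -9.99995006e-01] [ 0.21250355  0.24711406 -1.19854053]
298.55707626931894 97.92051200500143
top 0.88 [464. 257.  39.  36.]
top 0.86 [433. 323.  68.  42.]
top 0.85 [408. 220.  34.  38.]
top 0.67 [358. 279.  24.  69.]
top 0.42 [279. 103.   9.  12.]
side 0.95 [332. 178.  38.  19.]
side 0.84 [378. 206.  55.  32.]
side 0.84 [415. 176.  27.  36.]
side 0.83 [201. 197.  15.  30.]
side 0.64 [366. 161.  28.  21.]
```

View pics/c3.png

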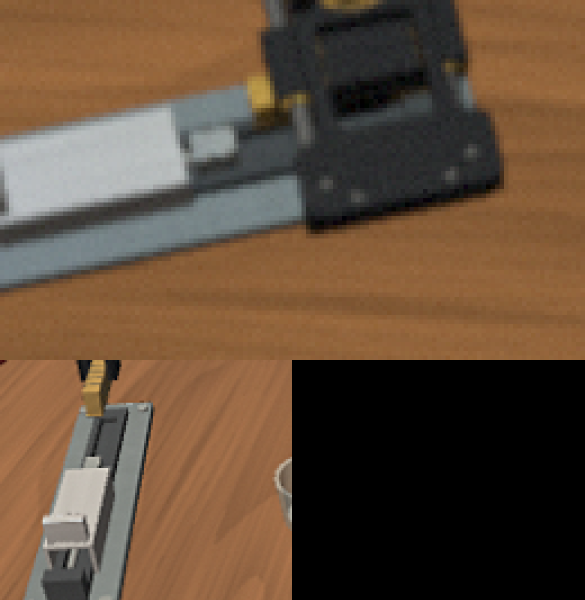

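```bash
python3 -m crank '[[[0,0,0,-0,0.2],[0,0,0,15,0],[0,0,0,18,0],[0,0,0,0,0],[0,0,0,0,0]]]'
cat >> h.py <<'E'
C=np.array([620.5,19.5]);EY=np.array([np.cos(np.radians(106)),np.sin(np.radians(106))]);EX=np.array([EY[1],-EY[0]])
def fe(p): d=np.array(p)[:2]-C; return np.round([d@EX,d@EY],1)
E
python3 - <<'E'
from h import *
from scipy.spatial.transform import Rotation as R
for u,v in((275.1,97.3),(276,104.9)): print(fe(at("top",u,v,95)))
s=bot.sense();r=R.from_quat(s["ee_rot"]).as_matrix();p=s["position"]
print(s["clock"],p,fe(p),np.degrees(np.arctan2(r[1,0],r[0,0])),r[:,2],s["contact_force"])
im=save("top","t3.png");im2=save("side","s3.png")
a=cv2.resize(im[90:130,245:305],None,fx=9,fy=9,interpolation=3);b=cv2.resize(im2[195:250,185:235],None,fx=5,fy=4.3,interpolation=3)
W=max(a.shape[1],b.shape[1]);f=lambda x:cv2.copyMakeBorder(x,0,0,0,W-x.shape[1],0)
cv2.imwrite("pics/c4.png",np.vstack([f(a),f(b)])[:600,:,::-1])
E
```

```text
clock: 7.75
position: [639.4, -54.5, 49.4]
ee_rot: [0.797, -0.604, -0.001, 0.001]
contact_force: [1.3, 0.2, -1.1]
grip_width: 14.0
finger_force: 29.7
[  2.5 -32. ]
[-12.5 -30.1]
7.75 [639.36156706 -54.48479663  49.44631525] [ -2.3 -76.3] -74.37291629289966 [-2.45652318e-03 -5.11423891e-04 -9.99996852e-01] [ 1.25338327  0.22345156 -1.1221781 ]
```

View pics/c4.png

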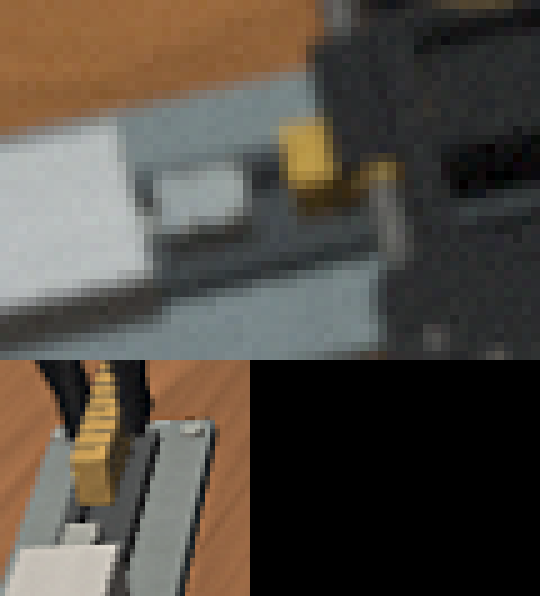

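```bash
python3 - <<'E'
from h import *
f=lambda a,b:(a/9+245-.5,b/9+90-.5)
for n,a,b,z in(("s1",280,125,61.6),("s2",294,190,61.6),("f1",245,163,36.5),("f2",248,222,36.5),("f3",153,172,36.5),("f4",160,236,36.5),("r1",120,125,43),("r2",157,280,43),("wallouter? plate lo",385,262,12)): print(n,fe(at("top",*f(a,b),z)))
# channel lower inner-wall line etc; side view strip rear end bottom corners
g=lambda a,b:(a/5+185-.5,(b-360)/4.3+195-.5)
for n,a,b,z in(("top L",70,462,61.6),("top R",110,462,61.6),("bot L",80,500,35.6),("bot R",115,505,35.6),("fol L",65,524,36.5),("fol R",97,524,36.5),("fol rearL",60,545,36.5),("plateL",52,430,12),("plateR",215,425,12)): print(n,fe(at("side",*g(a,b),z)))
E
```

```text
s1 [  4.5 -30.9]
s2 [-10.7 -30.4]
f1 [  8.  -21.8]
f2 [ -5.7 -19.2]
f3 [10.6 -1.3]
f4 [-4.3  0.6]
r1 [20.3  3.2]
r2 [-16.7   3.4]
wallouter? plate lo [-12.7 -47.8]
top L [  6.1 -31.7]
top R [ -9.1 -30.4]
bot L [  7.9 -38.2]
bot R [ -6.3 -33.3]
fol L [ 10.5 -19.9]
fol R [ -1.7 -18.9]
fol rearL [ 9.9 -5.2]
plateL [  38.8 -128.9]
plateR [ -31.8 -127. ]
```

The strip's rear end (crop 280–295, 125–190) sits about 4 mm to the -x side of the follower/rail centreline and 10 mm in front of the follower. I'll shift it, lower to just above the walls, and look once more.

```bash
python3 -m crank '[[[0,0,-4,0,-0.3],[0,0,0,6,0],[0,0,0,4,0],[0,0,0,0,0],[0,0,0,0,0]]]'
python3 - <<'E'
from h import *
from scipy.spatial.transform import Rotation as R
s=bot.sense();r=R.from_quat(s["ee_rot"]).as_matrix();p=s["position"]
print(s["clock"],p,fe(p),np.degrees(np.arctan2(r[1,0],r[0,0])),r[:,2],s["contact_force"])
im=save("top","t4.png");im2=save("side","s4.png")
a=cv2.resize(im[90:130,245:305],None,fx=9,fy=9,interpolation=3);b=cv2.resize(im2[200:247,185:235],None,fx=5,fy=5,interpolation=3)
W=max(a.shape[1],b.shape[1]);f=lambda x:cv2.copyMakeBorder(x,0,0,0,W-x.shape[1],0)
cv2.imwrite("pics/c5.png",np.vstack([f(a),f(b)])[:600,:,::-1])
E
```

```text
clock: 8.27
position: [643.8, -53.1, 39.6]
ee_rot: [0.798, -0.602, -0.0, 0.0]
contact_force: [-0.2, 0.4, -1.2]
grip_width: 13.8
finger_force: 29.7
8.2667 [643.80791747 -53.06381301  39.55157289] [  2.4 -76.2] -74.04597961714501 [-1.11679818e-03 -1.79501916e-04 -9.99999360e-01] [-0.22406522  0.41099393 -1.19412584]
```

View pics/c5.png

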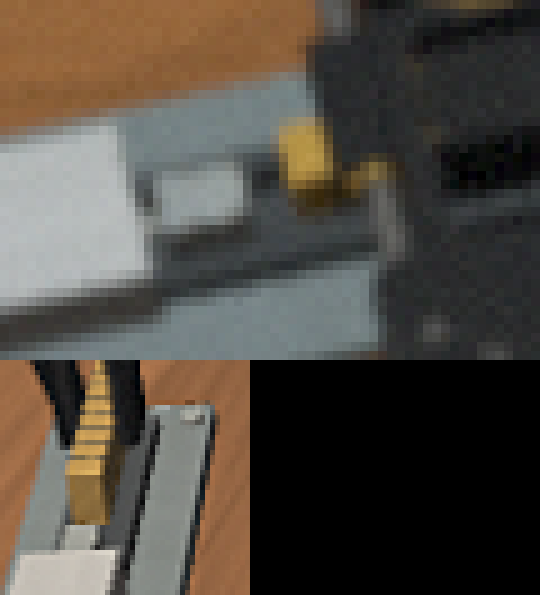

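```bash
python3 - <<'E'
from h import *
f=lambda a,b:(a/9+245-.5,b/9+90-.5)
for n,a,b,z in(("s1",279,122,52),("s2",292,186,52),("f1",245,163,36.5),("f2",248,222,36.5)): print(n,fe(at("top",*f(a,b),z)))
g=lambda a,b:(a/5+185-.5,(b-360)/5+200-.5)
for n,a,b,z in(("top L",66,466,52),("top R",103,466,52),("bot L",72,517,26),("bot R",106,523,26),("fol L",66,525,36.5),("fol R",98,525,36.5),("wall outer? R edge plate/dark",158,425,22),("dark R low",130,540,22),("dark L",73,433,22),("dark L low",60,500,22)): print(n,fe(at("side",*g(a,b),z)))
# predicted pixels
for x in(-14,-8,8,14):
  print(x,[np.round(np.array(proj("side",[*(C+x*EX+y*EY),22]))-[185-.5,200-.5],1)*5+[0,360] for y in(-90,-40)])
E
```

```text
s1 [  9.2 -31. ]
s2 [ -5.9 -30.4]
f1 [  8.  -21.8]
f2 [ -5.7 -19.2]
top L [ 10.2 -37.1]
top R [ -4.  -35.8]
bot L [ 12.8 -38.7]
bot R [ -1.1 -33.7]
fol L [ 10.2 -20.3]
fol R [ -2.  -19.3]
wall outer? R edge plate/dark [ -11.7 -104. ]
dark R low [-10.7 -27.4]
dark L [  23.4 -101.4]
dark L low [ 21.  -55.4]
-14 [array([159.5, 444.5]), array([143. , 519.5])]
-8 [array([144.5, 445. ]), array([127.5, 520. ])]
8 [array([106., 447.]), array([ 86.5, 522.5])]
14 [array([ 91.5, 448. ]), array([ 71.5, 523. ])]
```

```bash
python3 -m crank '[[[0,0,0,1.5,0],[0,0,0,1,0],[0,0,0,0.5,0],[0,0,0,0,0],[0,0,0,0,0]]]' | grep -E "pos|contact"
python3 -m crank '[[[0,0,0,0.5,0],[0,0,0,0.5,0],[0,0,0,0,0],[0,0,0,0,0]]]'| grep -E "pos|contact"
```

```text
position: [644.2, -53.0, 37.0]
contact_force: [0.6, -0.3, -2.4]
position: [644.2, -53.0, 36.0]
contact_force: [-0.4, -1.2, -1.3]
```

```bash
python3 -m crank '[[[0,0,0,0.5,0],[0,0,0,0.5,0],[0,0,0,0,0],[0,0,0,0,0]]]' | grep -E "pos|contact"
python3 -m crank '[[[0,0,0,0.5,0],[0,0,0,0,0],[0,0,0,0,0]]]'| grep -E "pos|contact"
python3 -m crank '[[[0,0,0,0.5,0],[0,0,0,0,0],[0,0,0,0,0]]]'| grep -E "pos|contact"
```

```text
position: [644.1, -53.0, 35.0]
contact_force: [1.3, 0.4, -1.3]
position: [644.2, -53.0, 34.5]
contact_force: [0.0, -0.5, -1.5]
position: [644.1, -53.0, 34.0]
contact_force: [-0.2, 0.6, -1.9]
```

```bash
m(){ grep -E "pos|contact"; }
python3 -m crank '[[[0,0,0,0.5,0],[0,0,0,0,0],[0,0,0,0,0]]]'| grep -E "pos|contact"
python3 -m crank '[[[0,0,0.5,0,0],[0,0,0,0,0],[0,0,0,0,0]]]'| grep -E "pos|contact"
python3 -m crank '[[[0,0,0.5,0,0],[0,0,0,0,0],[0,0,0,0,0]]]'| grep -E "pos|contact"
python3 -m crank '[[[0,0,-1.5,0,0],[0,0,0,0,0],[0,0,0,0,0]]]'| grep -E "pos|contact"
python3 -m crank '[[[0,0,-0.5,0,0],[0,0,0,0,0],[0,0,0,0,0]]]'| grep -E "pos|contact"
```

```text
position: [644.1, -53.0, 33.5]
contact_force: [0.2, -0.4, -0.9]
position: [643.7, -53.2, 33.6]
contact_force: [-0.2, -0.2, -0.9]
position: [643.2, -53.3, 33.6]
contact_force: [-1.2, -0.6, -1.6]
position: [644.8, -52.9, 33.5]
contact_force: [0.5, 0.5, -0.7]
position: [645.0, -52.8, 33.5]
contact_force: [-0.7, -0.4, -1.2]
```

```bash

python3 -m crank '[[[0,0,-0.5,0,0],[0,0,0,0,0],[0,0,0,0,0]]]'| grep -E "pos|contact"
python3 -m crank '[[[0,0,-0.5,0,0],[0,0,0,0,0],[0,0,0,0,0]]]'| grep -E "pos|contact"
```

```text
position: [645.0, -52.7, 33.5]
contact_force: [-2.0, -0.7, 0.1]
position: [645.1, -52.7, 33.5]
contact_force: [-4.5, -0.9, 1.5]
```

```bash

python3 -m crank '[[[0,0,2,0,0],[0,-3,0,0,0],[0,-3,0,0,0],[0,-1,0,0,0],[0,0,0,0,0]]]'| grep -E "pos|contact"
python3 -m crank '[[[0,-1,0,0,0],[0,0,0,0,0],[0,0,0,0,0]]]'| grep -E "pos|contact"
python3 -m crank '[[[0,-1,0,0,0],[0,0,0,0,0],[0,0,0,0,0]]]'| grep -E "pos|contact"
python3 -m crank '[[[0,-1,0,0,0],[0,0,0,0,0],[0,0,0,0,0]]]'| grep -E "pos|contact"
```

```text
position: [642.8, -45.7, 33.6]
contact_force: [-0.1, 0.3, -1.8]
position: [642.3, -45.2, 33.6]
contact_force: [-0.3, -0.4, -1.4]
position: [641.7, -44.4, 33.5]
contact_force: [-0.2, -0.5, -1.7]
position: [641.5, -43.4, 33.6]
contact_force: [0.2, -0.6, -1.8]
```

```bash

python3 -m crank '[[[0,-1,0,0,0],[0,0,0,0,0],[0,0,0,0,0]]]'| grep -E "pos|contact"
python3 -m crank '[[[0,-1,0,0,0],[0,0,0,0,0],[0,0,0,0,0]]]'| grep -E "pos|contact"
python3 -m crank '[[[0,-1,0,0,0],[0,0,0,0,0],[0,0,0,0,0]]]'| grep -E "pos|contact"
```

```text
position: [641.4, -43.1, 33.7]
contact_force: [1.7, -4.4, -1.8]
position: [641.0, -41.7, 33.7]
contact_force: [0.2, -3.7, -1.3]
position: [640.7, -40.5, 33.7]
contact_force: [1.0, -4.8, -1.2]
```

```bash

python3 -m crank '[[[0,-1.5,0,0,0],[0,-1.5,0,0,0],[0,-1.5,0,0,0],[0,-1.5,0,0,0],[0,0,0,0,0]]]'| grep -E "pos|contact"
python3 -m crank '[[[0,-1.5,0,0,0],[0,-1,0,0,0],[0,0,0,0,0],[0,0,0,0,0]]]'| grep -E "pos|contact"
```

```text
position: [639.0, -34.8, 33.7]
contact_force: [1.4, -5.6, -1.6]
position: [638.4, -32.7, 33.7]
contact_force: [0.8, -5.8, -1.7]
```

```bash

python3 -m crank '[[[0,-1.3,0,0,0],[0,0,0,0,0],[0,0,0,0,0]]]'| grep -E "pos|contact"
python3 -m crank '[[[0,0,0,1,0],[0,0,0,1,0],[0,0,0,1,0],[0,0,0,0,0],[0,0,0,0,0]]]'| grep -E "pos|contact"
```

```text
position: [638.1, -31.5, 33.7]
contact_force: [1.8, -6.3, -0.9]
position: [638.6, -31.6, 31.6]
contact_force: [0.8, -6.4, 3.1]
```

```bash

python3 -m crank '[[[0,-0.8,0,0,0],[0,0,0,0,0],[0,0,0,0,0]]]'| grep -E "pos|contact"
python3 -m crank '[[[0,0,0,0.7,0],[0,0,0,0,0],[0,0,0,0,0]]]'| grep -E "pos|contact"
```

```text
position: [638.4, -30.8, 31.6]
contact_force: [1.2, -6.5, 1.1]
position: [638.5, -30.9, 31.0]
contact_force: [0.2, -5.6, 2.8]
```

```bash

python3 -m crank '[[[0,0,0,1,0],[0,0,0,0,0],[0,0,0,0,0]]]'| grep -E "pos|contact"
python3 -m crank '[[[0,0,0,1,0],[0,0,0,0,0],[0,0,0,0,0]]]'| grep -E "pos|contact"
```

```text
position: [638.6, -30.8, 30.1]
contact_force: [0.8, -5.7, 1.1]
position: [638.7, -30.8, 29.1]
contact_force: [1.6, -6.2, 2.7]
```

Below nose height and still sinking freely, so I continue to the floor.

```bash

python3 -m crank '[[[0,0,0,1,0],[0,0,0,0,0],[0,0,0,0,0]]]'| grep -E "pos|contact"
python3 -m crank '[[[0,0,0,1,0],[0,0,0,0,0],[0,0,0,0,0]]]'| grep -E "pos|contact"
python3 -m crank '[[[0,0,0,0.7,0],[0,0,0,0,0],[0,0,0,0,0]]]'| grep -E "pos|contact"
```

```text
position: [638.7, -30.8, 28.1]
contact_force: [1.4, -5.4, 3.0]
position: [638.6, -30.8, 27.1]
contact_force: [0.6, -6.4, 2.1]
position: [638.7, -30.8, 26.4]
contact_force: [0.7, -5.3, 2.5]
```

```bash

python3 -m crank '[[[0,0,0,0.5,0],[0,0,0,0,0],[0,0,0,0,0]]]'| grep -E "pos|contact"
python3 -m crank '[[[0,0,0,0.5,0],[0,0,0,0,0],[0,0,0,0,0]]]'| grep -E "pos|contact"
```

```text
position: [638.7, -30.8, 26.0]
contact_force: [1.0, -6.0, 3.4]
position: [638.7, -30.8, 25.9]
contact_force: [0.8, -5.8, 4.6]
```

```bash

python3 -m crank '[[[0,1,0,0,0],[0,1,0,0,0],[0,0,0,0,0],[0,0,0,0,0]]]'| grep -E "pos|contact"
python3 -m crank '[[[0,1,0,0,0],[0,0,0,0,0],[0,0,0,0,0]]]'| grep -E "pos|contact"
```

```text
position: [639.0, -32.0, 25.8]
contact_force: [-1.4, -3.9, 5.5]
position: [639.3, -32.8, 25.8]
contact_force: [-1.0, -2.2, 5.6]
```

```bash

python3 -m crank '[[[14,0,0,0,0],[20,0,0,0,0],[30,0,0,0,0],[40,0,0,0,0],[40,0,0,0,0]]]'
python3 -m crank '[[[40,0,0,-10,0],[40,0,0,-25,0],[40,0,0,-35,0],[40,0,0,-35,0],[40,0,0,0,0]]]'
python3 - <<'E'
from h import *
im=save("top","t6.png");im2=save("side","s6.png")
for n in("top","side"): print(n,[np.round(q["rect"]) for q in bot.spot_in(n,"strip")])
a=cv2.resize(im[80:160,190:340],None,fx=4,fy=4,interpolation=3);b=cv2.resize(im2[195:310,160:240],None,fx=2.4,fy=2.4,interpolation=3)
W=max(a.shape[1],b.shape[1]);f=lambda x:cv2.copyMakeBorder(x,0,0,0,W-x.shape[1],0)
cv2.imwrite("pics/c6.png",np.vstack([f(a),f(b)])[:600,:,::-1])
E
```

```text
clock: 18.28
position: [638.2, -32.6, 23.8]
ee_rot: [0.798, -0.602, -0.0, 0.0]
contact_force: [-0.1, -1.1, -0.9]
grip_width: 32.0
finger_force: 0.0
clock: 18.7
position: [643.5, -33.0, 138.3]
ee_rot: [0.799, -0.601, 0.006, -0.005]
contact_force: [1.0, 0.9, 0.5]
grip_width: 40.1
finger_force: 0.0
top [array([434., 324.,  64.,  37.]), array([463., 258.,  36.,  38.]), array([409., 220.,  31.,  42.]), array([359., 279.,  28.,  66.])]
side [array([416., 176.,  25.,  36.]), array([205., 222.,  18.,  30.]), array([332., 179.,  38.,  20.]), array([382., 205.,  59.,  30.]), array([366., 159.,  31.,  24.]), array([200., 258.,  58., 100.])]
```

View pics/c6.png

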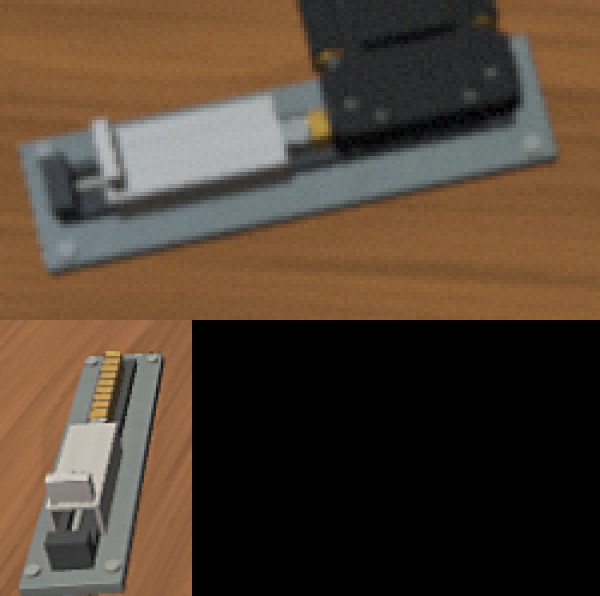

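Strip lies in line in the channel: side view 90–120, 350–420, its rear against the follower at top crop (318,125). Next, close the fingers and go behind the lug.

```bash

python3 -m crank '[[[0,-34.5,0,0,0],[0,-34.5,0,0,0],[0,-34.5,0,0,0],[0,-34.5,0,0,0],[0,-34.5,0,0,0]]]' | grep -E "pos|contact"
python3 -m crank '[[[0,0,0,0,0],[0,0,0,0,0],[0,0,0,0,0]]]' | grep -E "pos|contact|width"
python3 - <<'E'
from h import *
s=bot.sense();print(fe(s["position"]),s["position"],s["ee_rot"])
E
```

```text
position: [589.5, 133.6, 127.4]
contact_force: [0.8, -0.2, 0.6]
position: [590.5, 132.4, 127.9]
contact_force: [0.3, 0.5, 0.3]
grip_width: 1.6
[  2.2 116.8] [590.45844637 132.36781101 127.92772964] [ 7.98536102e-01 -6.01945460e-01 -5.87779119e-04  1.18812974e-03]
```

```bash

python3 -m crank '[[[0,0,0,25,0],[0,0,0,25,0],[0,0,0,10,0],[0,0,0,0,0],[0,0,0,0,0]]]' | grep -E "pos|contact"
python3 -m crank '[[[0,0,0,6,0],[0,0,0,6,0],[0,0,0,5,0],[0,0,0,0,0]]]' | grep -E "pos|contact"
python3 -m crank '[[[0,4,0,0,0],[0,4,0,0,0],[0,0,0,0,0]]]' | grep -E "pos|contact"
python3 -m crank '[[[0,2,0,0,0],[0,2,0,0,0],[0,0,0,0,0]]]' | grep -E "pos|contact"
```

```text
position: [591.4, 131.6, 68.8]
contact_force: [0.4, 0.0, 0.2]
position: [590.5, 132.4, 51.3]
contact_force: [-0.4, -0.1, -0.3]
position: [593.6, 124.3, 52.5]
contact_force: [-0.2, -0.3, -0.6]
position: [594.5, 120.8, 52.3]
contact_force: [0.5, 0.4, -0.3]
```

```bash

python3 -m crank '[[[0,2,0,0,0],[0,2,0,0,0],[0,0,0,0,0]]]' | grep -E "pos|contact"
python3 -m crank '[[[0,1.5,0,0,0],[0,1.5,0,0,0],[0,0,0,0,0]]]' | grep -E "pos|contact"
python3 -m crank '[[[0,1.5,0,0,0],[0,1.5,0,0,0],[0,0,0,0,0]]]' | grep -E "pos|contact"
```

```text
position: [595.6, 117.2, 52.2]
contact_force: [0.1, -1.2, 0.3]
position: [596.3, 114.5, 52.2]
contact_force: [-0.8, 2.0, 1.1]
position: [597.2, 111.4, 52.2]
contact_force: [-1.0, 1.8, 1.1]
```

```bash

for i in 1; do python3 -m crank '[[[0,3,0,0,0],[0,3,0,0,0],[0,3,0,0,0],[0,3,0,0,0],[0,0,0,0,0]]]' | grep -E "pos|contact"; done
python3 -m crank '[[[0,3,0,0,0],[0,3,0,0,0],[0,3,0,0,0],[0,3,0,0,0],[0,0,0,0,0]]]' | grep -E "pos|contact"
```

```text
position: [600.7, 99.2, 52.2]
contact_force: [0.3, 0.7, 0.2]
position: [604.0, 87.7, 52.2]
contact_force: [0.9, 0.9, -0.0]
```

```bash

python3 -m crank '[[[0,3,0,0,0],[0,3,0,0,0],[0,3,0,0,0],[0,3,0,0,0],[0,0,0,0,0]]]' | grep -E "pos|contact"
python3 -m crank '[[[0,3,0,0,0],[0,3,0,0,0],[0,3,0,0,0],[0,3,0,0,0],[0,0,0,0,0]]]' | grep -E "pos|contact"
```

```text
position: [607.2, 76.2, 52.1]
contact_force: [1.0, 1.1, 1.1]
position: [610.5, 64.7, 52.1]
contact_force: [0.0, -0.2, 0.1]
```

```bash

python3 -m crank '[[[0,3,0,0,0],[0,3,0,0,0],[0,3,0,0,0],[0,3,0,0,0],[0,0,0,0,0]]]' | grep -E "pos|contact"
python3 -m crank '[[[0,3,0,0,0],[0,3,0,0,0],[0,2,0,0,0],[0,2,0,0,0],[0,0,0,0,0]]]' | grep -E "pos|contact"
python3 -m crank '[[[0,2,0,0,0],[0,2,0,0,0],[0,0,0,0,0],[0,0,0,0,0]]]' | grep -E "pos|contact"
```

```text
position: [613.8, 53.1, 52.2]
contact_force: [1.4, 0.5, -0.3]
position: [616.5, 43.7, 52.1]
contact_force: [-0.4, 1.4, 0.1]
position: [617.6, 40.0, 52.1]
contact_force: [0.5, 1.3, -0.3]
```

```bash

python3 -m crank '[[[0,2,0,0,0],[0,2,0,0,0],[0,2,0,0,0],[0,0,0,0,0]]]' | grep -E "pos|contact"
python3 -m crank '[[[0,1.5,0,0,0],[0,1.5,0,0,0],[0,0,0,0,0]]]' | grep -E "pos|contact"
python3 -m crank '[[[0,1,0,0,0],[0,1,0,0,0],[0,0,0,0,0]]]' | grep -E "pos|contact"
```

```text
position: [619.2, 34.2, 52.2]
contact_force: [-0.5, 1.9, -0.1]
position: [620.0, 31.4, 52.1]
contact_force: [-0.5, 2.0, 0.4]
position: [620.6, 29.6, 52.1]
contact_force: [-0.8, 2.8, 0.0]
```

```bash

python3 -m crank '[[[0,1,0,0,0],[0,1,0,0,0],[0,0,0,0,0]]]' | grep -E "pos|contact"
python3 -m crank '[[[0,1,0,0,0],[0,1,0,0,0],[0,0,0,0,0]]]' | grep -E "pos|contact"
```

```text
position: [621.1, 27.7, 52.1]
contact_force: [0.1, 1.1, 0.7]
position: [621.4, 26.7, 52.2]
contact_force: [-2.7, 5.4, 1.6]
```

```bash

python3 -m crank '[[[0,0.7,0,0,0],[0,0,0,0,0],[0,0,0,0,0]]]' | grep -E "pos|contact"
python3 -m crank '[[[0,0.7,0,0,0],[0,0,0,0,0],[0,0,0,0,0]]]' | grep -E "pos|contact"
```

```text
position: [621.4, 26.7, 52.1]
contact_force: [-1.9, 8.6, 3.2]
position: [621.4, 26.6, 52.2]
contact_force: [-3.0, 9.3, 2.3]
```

```bash

python3 -m crank '[[[0,-3,0,0,0],[0,-15,0,0,0],[0,-10,0,-10,0],[0,0,0,-30,0],[0,0,0,-40,0]]]' | grep -E "contact"
python3 -m crank '[[[0,-30,0,-20,0],[0,-35,0,0,0],[0,-35,0,0,0],[0,0,0,0,0],[0,0,0,0,0]]]'| grep -E "pos|contact"
python3 - <<'E'
from h import *
im=save("top","t7.png");im2=save("side","s7.png")
print(bot.sense()["clock"])
a=cv2.resize(im[80:160,190:340],None,fx=4,fy=4,interpolation=3);b=cv2.resize(im2[195:310,160:300],None,fx=2.4,fy=2.4,interpolation=3)
W=max(a.shape[1],b.shape[1]);f=lambda x:cv2.copyMakeBorder(x,0,0,0,W-x.shape[1],0)
cv2.imwrite("pics/c7.png",np.vstack([f(a),f(b)])[:600,:,::-1])
E
```

```text
contact_force: [1.3, -0.1, 0.6]
position: [586.4, 149.0, 153.2]
contact_force: [0.6, -1.0, 0.0]
27.1667
```

View pics/c7.png

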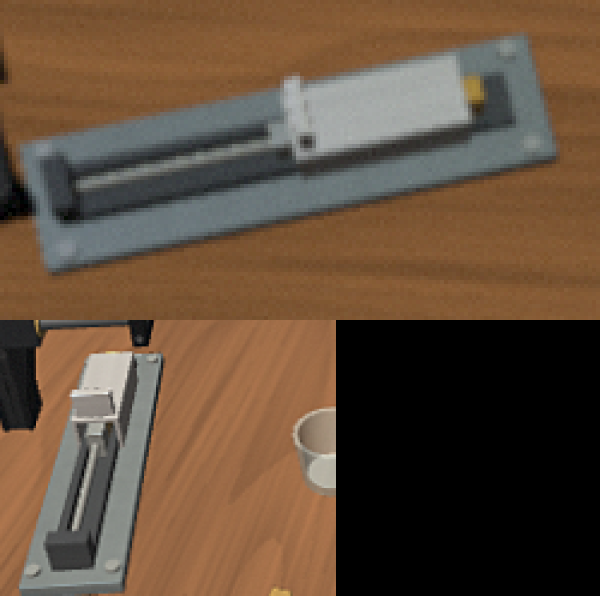

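The rail is over the strip with about 10 mm of strip showing at the nose (top crop 465–485, 90), as expected at home, and the hard stop was felt. Handing in.

```bash
python3 -c "
from workcell import bot
print(bot.close_job())"
```

```text
the job is handed in; nothing more can be done
None
```

The strip is in the channel behind the nose stop and the cover rail is pushed to its hard stop over it. I handed the job in at about 27 s; the hand-in returned no verdict.

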